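# Roll the fresh row of splashback tiles flush

### The job

On the splashback board the row of tiles nearest the robot still stands proud on its adhesive. Take the hand roller from its caddy and roll it under steady pressure along that row, from one end to the other, until every tile is level with the finished rows, firmly but with care, because the thin tiles crack. Then put the roller back upright in its slot and leave everything else where it is.

Things in the scene. Friction and masses are not known exactly. Their poses are not given: they have to be found in the camera images.
- grip (a point): Centre of the roller's upright wooden handle, a block 30 mm thick (along the roller's y, its rolling direction), 44 mm wide (along x, the axle) and 64 mm tall; z up the handle. The wheel's underside lies 100 mm below this point, the square hand guard (76 x 74 mm) 35 to 40 mm below it. It starts upright, hanging by the guard on the rim of the caddy's slot.
- axle (a point): Centre of the roller's rubber wheel, 50 mm in diameter and 42 mm wide, turning freely between two steel cheeks 54 mm apart outside; it lies 75 mm straight below the handle's centre. x is the axle, the wheel rolls along y.
- wheel (a joint): Turning angle of the wheel about its axle (rad, endless, free-running).
- roller: The whole hand roller, about 0.4 kg (0.32 to 0.5); origin at the wheel's underside, 100 mm below the handle's centre, z up the handle.
- panel: Fixed sheet of brown paper (230 x 350 mm) on the counter; origin at its centre, on the counter. On it, on cork packers, lies a fixed plywood board 160 x 280 x 18 mm with three rows of five square tiles (48 mm, 50 mm apart) along its y: the fresh row at x = -50 mm (robot side), finished rows at x = 0 and 50 mm. Bonding takes 10 N or more of rolling load; above 25 N tiles crack.
- row_mid (a point): Middle of the fresh row (tile centres at y = -100 to 100 mm along it), at the nominal height of the finished tiles' faces, 34.5 mm over the counter; z vertical, y along the row. The packers are rough: the real board lies up to 3.5 mm higher or lower than this and its row slopes by up to 0.02 rad either way, which no reading shows.
- tile1 (a joint): How far the fresh tile at y = -100 mm is pressed into its adhesive (m): 0 is 4 mm proud of the finished rows; 0.004 is level with them, where it stops hard. Starts at 0 to 0.001. The adhesive yields slowly above about 10 N (faster pressing takes more force) and stays where it is left.
- tile2 (a joint): The same for the tile at y = -50 mm.
- tile3 (a joint): The same for the tile in the middle of the row.
- tile4 (a joint): The same for the tile at y = +50 mm.
- tile5 (a joint): The same for the tile at y = +100 mm.
- slot (a point): Centre of the mouth of the roller's slot in the fixed grey caddy, at rim height (66 mm above the counter). The slot is 60 mm (x) by 58 mm (y), 62 mm deep, open above. Stowed, the roller's guard rests on this rim, its x and y along the slot's, the handle's centre 40 mm above this point. A second bay with odds and ends adjoins at +x.
- tub_mid (a point): Centre of a lidded adhesive tub, 97 mm in diameter, 80 mm tall: leave alone.
- cup_mid (a point): Centre of a brass measuring cup, 68 mm in diameter, 42 mm tall, with a flat handle to its +y: leave alone.
- spares_mid (a point): Centre of a stack of spare tiles, 48 x 48 x 32 mm: leave alone.
Things that resemble listed ones, but are neither listed nor needed, are in the scene too. Leave any orange or red look-alike of the roller alone.

How it is judged (in metres and radians):
On the way, in this order (a step that is already met when the one before it is completed fails the run):
1. the roller is lifted out of its slot (z of axle in the frame of slot above 0.03 m), for 0.1 s.
2. the loaded wheel is rolling on a tile at one end of the fresh row (contact force between roller and panel above 8 N and (velocity of joint wheel above 0.2 rad/s or velocity of joint wheel below -0.2 rad/s) and x of axle in the frame of row_mid between -0.02 and 0.02 m and (y of axle in the frame of row_mid above 0.072 m or y of axle in the frame of row_mid below -0.072 m)), for 0.1 s.
3. the loaded wheel is rolling over the middle of the row (contact force between roller and panel above 8 N and (velocity of joint wheel above 0.2 rad/s or velocity of joint wheel below -0.2 rad/s) and x of axle in the frame of row_mid between -0.02 and 0.02 m and y of axle in the frame of row_mid between -0.025 and 0.025 m), for 0.1 s.
4. the loaded wheel is rolling on along the row, past its middle, and every tile of the row is level with the finished rows to within 0.7 mm (contact force between roller and panel above 8 N and (velocity of joint wheel above 0.2 rad/s or velocity of joint wheel below -0.2 rad/s) and x of axle in the frame of row_mid between -0.02 and 0.02 m and (y of axle in the frame of row_mid above 0.03 m or y of axle in the frame of row_mid below -0.03 m) and value of joint each of tile1, tile2, tile3, tile4, tile5 above 0.0033 m), for 0.1 s.
At the end, for the whole second after the job is handed in: All five tiles of the fresh row are within 0.7 mm of level with the finished rows; the roller stands upright (within 7 degrees) and at rest in its slot, its guard within 8 mm of the rim and its handle within 12 mm of the slot's centre (value of joint each of tile1, tile2, tile3, tile4, tile5 above 0.0033 m and horizontal distance between grip and slot below 0.012 m and z of axle in the frame of slot below -0.027 m and angle between roller's own z axis and vertical below 0.12 rad and linear speed of roller below 0.02 m/s); the robot touches nothing.
It fails at once if the board or its tiles are pressed with more than 25 N (contact force between any of roller, the arm and panel above 25 N).
It fails at once if the tiles are pressed with the fingers instead of the roller (contact force between the fingers and panel above 4 N).
It fails at once if the tub, the cup or the spare tiles are moved by more than 20 mm (distance of any of tub_mid, cup_mid, spares_mid from where it was at the start of the episode above 0.02 m).
It also fails if it takes over 72 s, if anything falls off the work surface, if the arm or the gripper's body presses on something with over 40 N, if the wrist force passes 120 N, or if a joint passes its speed limit or range.

### The arm

A 6-joint arm with a two-finger parallel gripper is mounted at the origin on the work surface. World frame = base frame: x ahead of the robot, y to its left, z up, the work surface at z = 0. Lengths are in mm, angles in rad, forces in N, time in s.
With the tool pointing down it reaches from about 275 to 1000 mm from the base axis. Payload 8.4 kg.
Tool frame: the origin (TCP) lies at the very end of the fingers, on their centre line; the grasp point (between the pads) lies 19 mm behind it (r.pinch_z is the distance from the TCP to the grasp point, in mm); z points along the fingers, y is the direction in which the jaws open and shut (so a half turn about z gives the same grasp; the last joint's range is limited). The gripper opens to 85 mm and grips with 20 to 120 N. Pads are 22 mm wide; open, the fingers measure 114 mm over their backs; the gripper's body (76 mm by 85 mm) begins 54 mm behind the grasp point. The pads swing forward as they close: fully open they stand 13 mm farther back than shut.
Start: joints at [-1.318, 0.353, 1.633, -0, 1.155, -0.002], TCP at [157.531, -604.824, 231.281] pointing down, gripper open.
Joint ranges: [-2.63, 2.63], [-0.92, 2.1], [0.06, 2.66], [-1.3, 4.44], [0, 2.69], [-3.02, 3.02]. Speed limits (rad/s): [2.22, 2.22, 2.79, 3.14, 3.14, 3.14].

### API

Orientations are given as [roll, pitch, yaw] about the fixed x, y, z axes, in that order (R = Rz(yaw) Ry(pitch) Rx(roll)).
In Python, from rig import r, optics gives the robot as it stands.
- The arm moves only by the shell command python3 -m creep 'ROWS' [FORCE]. ROWS is JSON, a list of rows, each an object with "dp": the shift along the tool's x, y, z in mm, a list of three; "angular": the turn, a rotation vector about the tool's x, y, z in rad, a list of three; "fingers": the finger opening in mm, from 0 to 85.4. In form: [{"dp": [dx, dy, dz], "angular": [wx, wy, wz], "fingers": fingers}, ...]. A call has 1 to 5 rows; each row is the pose to reach, as a shift and turn from the pose commanded when the call began, along the tool's axes at that moment; what a row does not reach only later rows make up. A row lasts 1/12 s, in which the tool goes at most 41.7 mm and 7.16 degrees, less where a joint would pass 70% of its speed; a pose out of reach is approached as far as the arm can. A call with a gripper value outside its range is refused whole. The fingers move at their own pace and stop on an object; FORCE is the grip in N (left out, the last holds). Time passes only in rows, so rows that repeat a pose let the fingers close. It gives the time, the measured TCP pose, the force and the opening at its end, in the units of the state.
- r.sense(): the state, without advancing time (a new reading comes with each control period).
- optics.grab_frame(name): name is "scene" or "top" or "wrist"; returns the picture (384x512x3 uint8, blue, green, red); there is no depth.
- optics.camera_params(name): a dict with "fx", "fy", "cx", "cy" (pixels), "eye" and "rotation" of the camera in the world; the wrist camera has in their place "T_tool_cam" (4x4, takes a point from camera to tool coordinates, whose origin is the TCP and whose axes are the flange's). Camera axes: x right, y up, looking along -z (the intrinsics and any distortion apply to the point x, -y, -z); pixel columns grow to the right and rows downward; lengths in mm; the calibration is good to about 2 mm. A picture is of the moment at which its call begins: read the wrist's pose just before it. camera_params takes no time and is no camera call.
- r.sign_off(): hands the job in, once; it reports no verdict.
The state is a dict: "clock": time; "qpos": joint angles; "qvel": joint speeds; "joint_efforts": joint torques, N m; "eef_pos": TCP position; "tcp_rot": TCP orientation; "contact_force": force on the tool from outside, world axes, zero at the start; "wrist_torque": the same for the moment, N m; "opening": opening from 0.0 (shut) to 1.0 (fully open).
Only numpy, scipy, OpenCV 4.12 (cv2) and the standard library are available. Lean on these libraries where they do the work, as an engineer would, in place of code of your own. Each camera call takes 0.05 s, during which the arm holds its last target.

## Working session

There is one attempt and no reset: what is moved stays moved. The work goes in short steps, Python scripts to look and compute and a shell command to move; the robot and the scene stay as the last step left them, time stands still between calls to the robot, and variables do not carry over. Pictures are saved under pics/ and viewed, and the job is handed in when it is done.

```bash
ls; mkdir -p pics; python3 - <<'E'
from rig import r, optics
import cv2
print(r.sense(), r.pinch_z)
for n in ["scene","top","wrist"]:
    im=optics.grab_frame(n); cv2.imwrite(f"pics/{n}0.png",im)
    print(n,optics.camera_params(n))
E
```

```text
pics
{'clock': 0.0, 'qpos': array([-1.31842175e+00,  3.53631580e-01,  1.63416769e+00, -1.32386295e-05,
        1.15516678e+00, -2.39913627e-03]), 'qvel': array([ 0.00183355, -0.00051862, -0.00071468, -0.00195392, -0.00054233,
        0.00013019]), 'joint_efforts': array([-2.60997513e-03, -6.05261993e+01, -3.42067480e+01, -1.78769828e-04,
        9.35968099e-03, -1.58051671e-05]), 'eef_pos': array([ 157.39222703, -604.35767447,  230.55765788]), 'tcp_rot': array([-3.14021923e+00,  8.80915981e-06,  2.54779075e-01]), 'contact_force': array([0.4784589 , 0.46102318, 0.39561901]), 'wrist_torque': array([-0.01877591,  0.05078234, -0.02973406]), 'opening': 1.001848539809718} 18.700000000000003
scene {'fx': 381.04835360799206, 'fy': 381.04835360799206, 'cx': 256.4952826750986, 'cy': 191.59378154722012, 'eye': array([925.40722088, 404.39340905, 905.2522481 ]), 'rotation': array([ 0.59070326, -0.0111253 ,  2.48230215])}
top {'fx': 348.85153048872405, 'fy': 348.85153048872405, 'cx': 253.16836483618826, 'cy': 195.2961853519964, 'eye': array([529.75272029, -21.86774139, 975.68699037]), 'rotation': array([ 0.04403045,  0.02578167, -1.55067238])}
wrist {'fx': 288.83708776994996, 'fy': 288.83708776994996, 'cx': 253.80550272488813, 'cy': 188.36052127382328, 'T_tool_cam': array([[ 1.45271482e-04,  9.51970521e-01,  3.06189658e-01,
         7.85471622e+01],
       [ 9.99999843e-01, -3.03984978e-04,  4.70666709e-04,
        -1.19545504e+00],
       [ 5.41137888e-04,  3.06189542e-01, -9.51970415e-01,
        -1.42012257e+02],
       [ 0.00000000e+00,  0.00000000e+00,  0.00000000e+00,
         1.00000000e+00]])}
```

View pics/scene0.png

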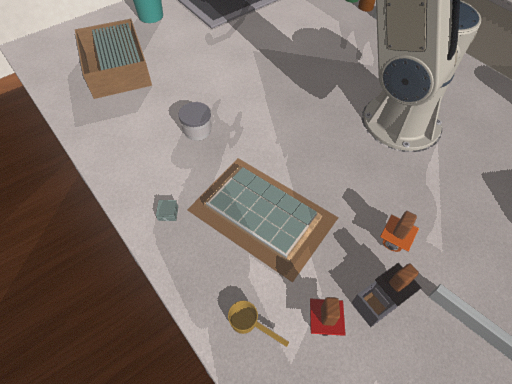

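View pics/top0.png

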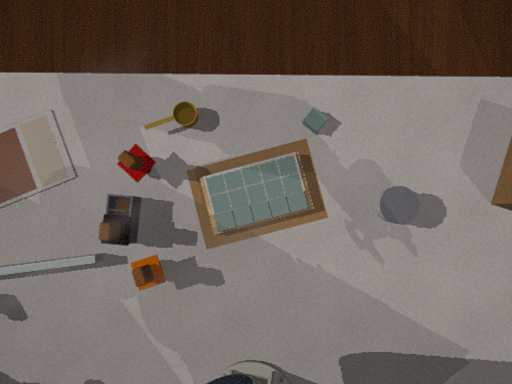

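View pics/wrist0.png

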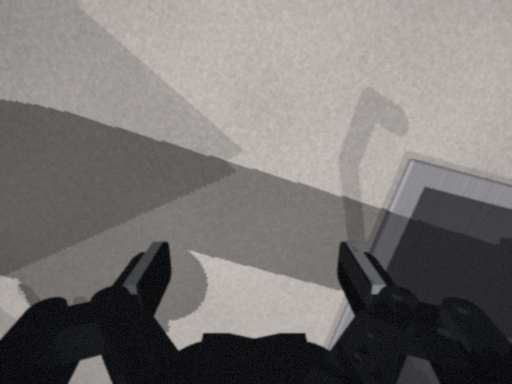

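The pictures show the brown-paper panel with its board at about (258,193) in the top view. The dark caddy with the roller is at about (120,225), with its open bay above. Red and orange look-alikes sit at (137,162) and (148,272). I'll write the helpers and zoom in.

```bash
cat > h.py <<'E'
from rig import r, optics
import numpy as np, cv2
from scipy.spatial.transform import Rotation as R
def campose(n,s=None):
    p=optics.camera_params(n)
    if n=="wrist":
        s=s or r.sense(); T=np.eye(4); T[:3,:3]=R.from_euler('xyz',s['tcp_rot']).as_matrix(); T[:3,3]=s['eef_pos']
        C=T@p["T_tool_cam"]; return p,C[:3,:3],C[:3,3]
    return p,R.from_euler('xyz',p['rotation']).as_matrix(),np.array(p['eye'])
def ray(c,uv):
    p,M,e=c; u,v=uv
    d=M@np.array([(u-p['cx'])/p['fx'],-(v-p['cy'])/p['fy'],-1.]); return e,d/np.linalg.norm(d)
def onz(c,uv,z):
    e,d=ray(c,uv); return e+d*(z-e[2])/d[2]
def proj(c,X):
    p,M,e=c; q=M.T@(np.array(X)-e); return np.array([p['cx']+p['fx']*q[0]/-q[2], p['cy']-p['fy']*q[1]/-q[2]])
E
python3 - <<'E'
from h import *
for n in ["top","scene"]: print(optics.camera_params(n).keys())
t=cv2.imread("pics/top0.png"); s=cv2.imread("pics/scene0.png")
a=cv2.resize(t[130:300,80:220],None,fx=3.5,fy=3.5,interpolation=cv2.INTER_CUBIC)
cv2.imwrite("pics/tz.png",a)
cv2.imwrite("pics/tz2.png",cv2.resize(t[130:260,180:335],None,fx=4.5,fy=4.5,interpolation=cv2.INTER_CUBIC))
cv2.imwrite("pics/sz.png",cv2.resize(s[240:345,330:450],None,fx=5,fy=5,interpolation=cv2.INTER_CUBIC))
c=campose("top"); b=campose("scene")
print(onz(c,(258,193),34), onz(c,(110,230),138))
X=onz(c,(258,193),34); print(proj(b,X))
E
```

```text
dict_keys(['fx', 'fy', 'cx', 'cy', 'eye', 'rotation'])
dict_keys(['fx', 'fy', 'cx', 'cy', 'eye', 'rotation'])
[577.21792676  -9.68943757  34.        ] [475.62369596 345.21939444 138.        ]
[260.91056557 205.11225187]
```

View pics/tz.png

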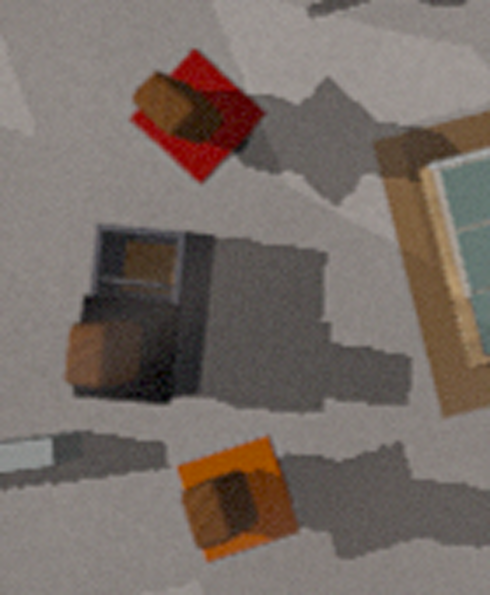

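View pics/tz2.png

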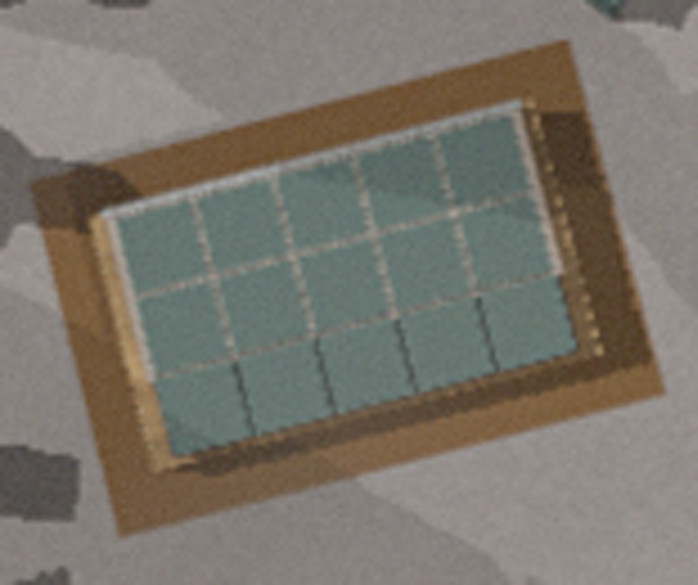

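View pics/sz.png

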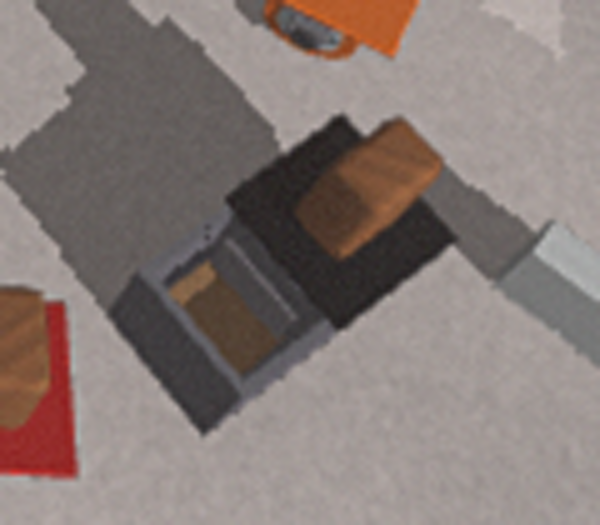

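```bash
python3 - <<'E'
from h import *
t=cv2.imread("pics/top0.png"); c=campose("top")
s=cv2.imread("pics/scene0.png"); b=campose("scene")
# panel paper corners, top
P=np.array([(32,183),(569,40),(664,392),(120,535)])/4.5+[180,130]-0.4
W=np.array([onz(c,p,0) for p in P]); print(W.round(1), W.mean(0).round(1))
for i in range(4):
    d=W[(i+1)%4]-W[i]; print(np.linalg.norm(d).round(1), np.degrees(np.arctan2(d[1],d[0])).round(2))
# scene
hsv=cv2.cvtColor(s,cv2.COLOR_BGR2HSV)
Ps=np.array([(238.5,159),(337,217),(291,277.5),(189,208)])
V=np.array([onz(b,p,0) for p in Ps]); print(V.round(1),V.mean(0).round(1))
G=np.array([(85,297),(182,302),(170,403),(73,397)])/3.5+[80,130]-.4
g=np.array([onz(c,p,71) for p in G]); print("guard",g.round(1),g.mean(0).round(1))
for i in range(4):
    d=g[(i+1)%4]-g[i]; print(np.linalg.norm(d).round(1), np.degrees(np.arctan2(d[1],d[0])).round(2))
Gs=np.array([(226,198),(345,115),(455,240),(340,328)])/5+[330,240]-.4
g=np.array([onz(b,p,71) for p in Gs]); print("guard s",g.round(1),g.mean(0).round(1))
for i in range(4):
    d=g[(i+1)%4]-g[i]; print(np.linalg.norm(d).round(1), np.degrees(np.arctan2(d[1],d[0])).round(2))
E
```

```text
[[ 639.4  193.2    0. ]
 [ 734.8 -141.2    0. ]
 [ 516.6 -202.6    0. ]
 [ 421.2  132.1    0. ]] [578.   -4.6   0. ]
347.8 -74.08
226.7 -164.29
348.0 105.92
226.6 15.65
[[ 516.1 -196.5    0. ]
 [ 421.3  131.2   -0. ]
 [ 634.9  186.2    0. ]
 [ 728.  -139.6    0. ]] [575.1  -4.7  -0. ]
guard [[511.5 392.3  71. ]
 [509.3 318.9  71. ]
 [434.1 325.3  71. ]
 [436.9 398.5  71. ]] [472.9 358.7  71. ]
73.4 -91.74
75.4 175.18
73.2 87.81
74.9 -4.7
guard s [[507.9 323.5  71. ]
 [432.7 329.9  71. ]
 [440.1 400.6  71. ]
 [512.7 395.2  71. ]] [473.4 362.3  71. ]
75.4 175.18
71.1 83.99
72.8 -4.21
71.9 -93.87
```

```bash
cat > go.py <<'E'
import sys
from h import *
x,y,z,yaw=map(float,sys.argv[1:5]); s=r.sense()
M=R.from_euler('xyz',s['tcp_rot']); T=R.from_euler('xyz',[np.pi,0,yaw])
print("dp",(M.inv().apply(np.array([x,y,z])-s['eef_pos'])).round(1),"ang",(M.inv()*T).as_rotvec().round(4),
 "t",round(s['clock'],2),"pos",s['eef_pos'].round(1),"rot",s['tcp_rot'].round(3),"F",s['contact_force'].round(1),"q6",s['qpos'][5].round(2),"op",round(s['opening'],2))
E
python3 go.py 473 360 230 3.06
```

```text
dp [ 548.4 -853.8    1.7] ang [-2.0000e-04 -1.6000e-03 -2.8052e+00] t 0.15 pos [ 157.5 -604.5  230.7] rot [-3.14  -0.     0.255] F [-0.4 -0.3 -0.4] q6 -0.0 op 1.0
```

```bash
python3 -m creep '[{"dp":[548,-854,0],"angular":[0,0,-2.8],"fingers":85},{"dp":[548,-854,0],"angular":[0,0,-2.8],"fingers":85},{"dp":[548,-854,0],"angular":[0,0,-2.8],"fingers":85},{"dp":[548,-854,0],"angular":[0,0,-2.8],"fingers":85},{"dp":[548,-854,0],"angular":[0,0,-2.8],"fingers":85}]'; python3 go.py 473 360 230 3.06
```

```text
clock: 0.57
eef_pos: [222.2, -404.8, 230.9]
tcp_rot: [-3.141, -0.0, 0.885]
contact_force: [1.6, -0.1, 0.8]
opening: 0.996
dp [ 750.8 -290.     1.3] ang [ 1.0000e-04 -6.0000e-04 -2.1747e+00] t 0.57 pos [ 222.2 -404.8  230.9] rot [-3.141 -0.     0.885] F [ 1.6 -0.1  0.8] q6 -0.39 op 1.0
```

```bash
python3 -m creep '[{"dp":[750,-290,0],"angular":[0,0,-2.175],"fingers":85},{"dp":[750,-290,0],"angular":[0,0,-2.175],"fingers":85},{"dp":[750,-290,0],"angular":[0,0,-2.175],"fingers":85},{"dp":[750,-290,0],"angular":[0,0,-2.175],"fingers":85},{"dp":[750,-290,0],"angular":[0,0,-2.175],"fingers":85}]'; python3 go.py 473 360 230 3.06
```

```text
clock: 0.98
eef_pos: [288.0, -207.3, 231.3]
tcp_rot: [3.141, 0.0, 1.51]
contact_force: [1.2, -0.2, 0.1]
opening: 0.996
dp [577.5 150.2   1.3] ang [ 2.0000e-04  4.0000e-04 -1.5498e+00] t 0.98 pos [ 288.  -207.3  231.3] rot [3.141 0.    1.51 ] F [ 1.2 -0.2  0.1] q6 -0.57 op 1.0
```

```bash
python3 -m creep '[{"dp":[577,150,0],"angular":[0,0,-1.55],"fingers":85},{"dp":[577,150,0],"angular":[0,0,-1.55],"fingers":85},{"dp":[577,150,0],"angular":[0,0,-1.55],"fingers":85},{"dp":[577,150,0],"angular":[0,0,-1.55],"fingers":85},{"dp":[577,150,0],"angular":[0,0,-1.55],"fingers":85}]'; python3 go.py 473 360 230 3.06
```

```text
clock: 1.4
eef_pos: [353.8, -9.4, 231.6]
tcp_rot: [3.141, 0.001, 2.136]
contact_force: [1.3, -0.6, -0.4]
opening: 0.993
dp [248.1 298.5   1.6] ang [ 4.00e-04  1.00e-03 -9.24e-01] t 1.4 pos [353.8  -9.4 231.6] rot [3.141e+00 1.000e-03 2.136e+00] F [ 1.3 -0.6 -0.4] q6 -0.6 op 0.99
```

```bash
python3 -m creep '[{"dp":[248,298,0],"angular":[0,0,-0.924],"fingers":85},{"dp":[248,298,0],"angular":[0,0,-0.924],"fingers":85},{"dp":[248,298,0],"angular":[0,0,-0.924],"fingers":85},{"dp":[248,298,0],"angular":[0,0,-0.924],"fingers":85},{"dp":[248,298,0],"angular":[0,0,-0.924],"fingers":85}]'; python3 go.py 473 360 230 3.06
```

```text
clock: 1.82
eef_pos: [418.8, 188.8, 231.3]
tcp_rot: [3.142, 0.0, 2.762]
contact_force: [1.9, -0.9, 1.6]
opening: 0.994
dp [ 13.1 179.1   1.3] ang [ 0.000e+00  2.000e-04 -2.983e-01] t 1.82 pos [418.8 188.8 231.3] rot [3.142 0.    2.762] F [ 1.9 -0.9  1.6] q6 -0.77 op 0.99
```

```bash
python3 -m creep '[{"dp":[13,179,0],"angular":[0,0,-0.298],"fingers":85},{"dp":[13,179,0],"angular":[0,0,-0.298],"fingers":85},{"dp":[13,179,0],"angular":[0,0,-0.298],"fingers":85},{"dp":[13,179,0],"angular":[0,0,-0.298],"fingers":85},{"dp":[13,179,0],"angular":[0,0,-0.298],"fingers":85}]';  python3 -m creep '[{"dp":[0,0,0],"angular":[0,0,0],"fingers":85},{"dp":[0,0,0],"angular":[0,0,0],"fingers":85},{"dp":[0,0,0],"angular":[0,0,0],"fingers":85}]'; python3 go.py 473 360 230 3.06
python3 - <<'E'
from h import *
s=r.sense(); im=optics.grab_frame("wrist"); cv2.imwrite("pics/w1.png",im)
import pickle; pickle.dump(s,open("w1.pkl","wb"))
c=campose("wrist",s)
print(proj(c,(473,360.5,138)),proj(c,(473,360.5,71)))
E
```

```text
clock: 2.23
eef_pos: [475.5, 362.2, 231.0]
tcp_rot: [3.139, 0.001, 3.055]
contact_force: [0.1, -0.6, -0.0]
opening: 0.995
clock: 2.48
eef_pos: [473.6, 355.7, 230.9]
tcp_rot: [-3.14, -0.001, 3.052]
contact_force: [0.2, -0.3, 0.6]
opening: 0.996
dp [1.  4.2 0.9] ang [-0.0014 -0.001  -0.0075] t 2.48 pos [473.6 355.7 230.9] rot [-3.140e+00 -1.000e-03  3.052e+00] F [ 0.2 -0.3  0.6] q6 -0.84 op 1.0
[257.91703888 190.90766804] [257.14103847 171.48293222]
```

View pics/w1.png

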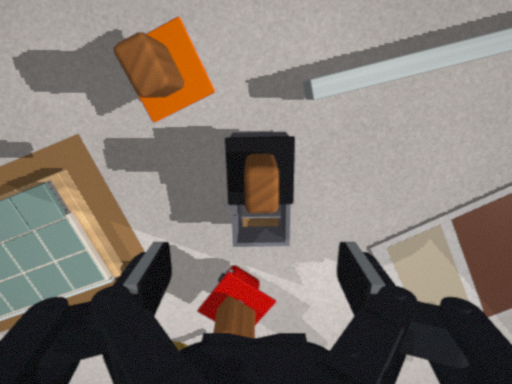

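```bash
python3 - <<'E'
import cv2
im=cv2.imread("pics/w1.png"); cv2.imwrite("pics/w1z.png",cv2.resize(im[120:260,200:320],None,fx=4,fy=4,interpolation=cv2.INTER_CUBIC))
E
```

```text
(no output)
```

View pics/w1z.png

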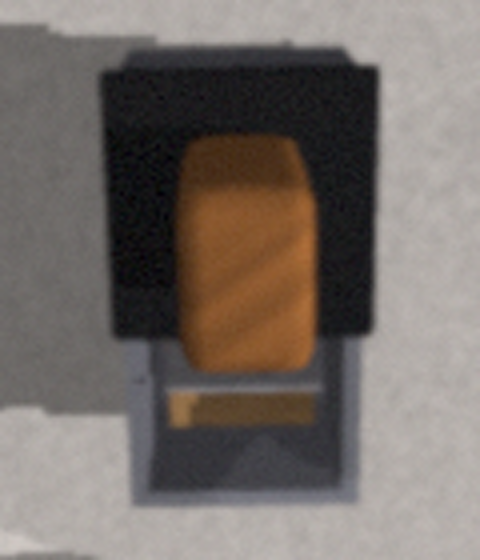

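```bash
python3 - <<'E'
from h import *
import pickle; s=pickle.load(open("w1.pkl","rb")); c=campose("wrist",s)
G=np.array([(103,68),(379,67),(372,338),(113,337)])/4.+[200,120]-.4
g=np.array([onz(c,p,71) for p in G]); print(g.round(1),g.mean(0).round(1))
for i in range(4):
    d=g[(i+1)%4]-g[i]; print(np.linalg.norm(d).round(1), np.degrees(np.arctan2(d[1],d[0])).round(2))
H=np.array([(180,188),(309,188),(316,370),(183,372)])/4.+[200,120]-.4
g=np.array([onz(c,p,138) for p in H]); print("H",g.round(1),g.mean(0).round(1))
E
```

```text
[[432.9 330.8  71. ]
 [439.  402.2  71. ]
 [513.9 396.7  71. ]
 [507.2 324.7  71. ]] [473.2 363.6  71. ]
71.6 85.12
75.1 -4.14
72.3 -95.31
74.6 175.33
H [[450.8 351.2 138. ]
 [453.1 378.  138. ]
 [494.1 376.9 138. ]
 [492.  347.8 138. ]] [472.5 363.5 138. ]
```

Measured roller: centre (473, 363.5), yaw −0.08, and the two views agree. I'm descending to grasp it.

```bash
python3 go.py 473 363.5 85 3.06; python3 -m creep '[{"dp":[0.5,8,0],"angular":[0,0,-0.007],"fingers":85},{"dp":[0.5,8,35],"angular":[0,0,-0.007],"fingers":85},{"dp":[0.5,8,70],"angular":[0,0,-0.007],"fingers":85},{"dp":[0.5,8,100],"angular":[0,0,-0.007],"fingers":85},{"dp":[0.5,8,100],"angular":[0,0,-0.007],"fingers":85}]'; python3 go.py 473 363.5 85 3.06
```

```text
dp [  1.4   8.  146.1] ang [-0.001  -0.0007 -0.0081] t 2.53 pos [473.8 355.6 231.1] rot [-3.141e+00 -1.000e-03  3.052e+00] F [-0.  -0.9 -0.3] q6 -0.84 op 1.0
clock: 2.95
eef_pos: [471.5, 362.4, 126.2]
tcp_rot: [-3.136, -0.006, 3.059]
contact_force: [-1.2, -0.9, -1.2]
opening: 0.999
dp [-1.7  1.5 41.2] ang [-0.0057 -0.0064 -0.0009] t 2.95 pos [471.5 362.4 126.2] rot [-3.136 -0.006  3.059] F [-1.2 -0.9 -1.2] q6 -0.84 op 1.0
```

```bash
python3 -m creep '[{"dp":[0,0,20],"angular":[0,0,0],"fingers":85},{"dp":[0,0,45],"angular":[0,0,0],"fingers":85},{"dp":[0,0,45],"angular":[0,0,0],"fingers":85},{"dp":[0,0,45],"angular":[0,0,0],"fingers":85}]'; python3 go.py 473 363.5 85 3.06
python3 - <<'E'
from h import *
cv2.imwrite("pics/w2.png",optics.grab_frame("wrist"))
E
```

```text
clock: 3.28
eef_pos: [474.4, 364.8, 87.0]
tcp_rot: [-3.141, -0.001, 3.059]
contact_force: [0.2, 0.7, 0.2]
opening: 1.001
dp [ 1.3 -1.4  2. ] ang [-0.0008 -0.0009 -0.0006] t 3.28 pos [474.4 364.8  87. ] rot [-3.141e+00 -1.000e-03  3.059e+00] F [0.2 0.7 0.2] q6 -0.84 op 1.0
```

View pics/w2.png

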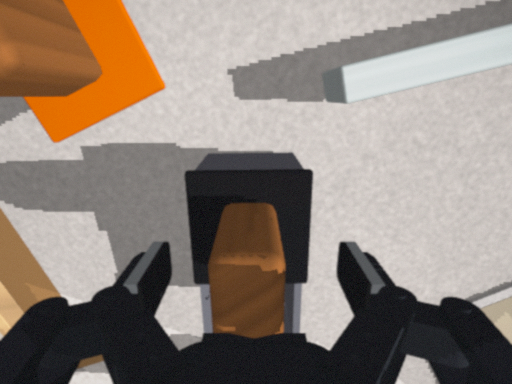

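The handle (about column 248) is centred between the fingers (about 253), so I'm closing.

```bash
python3 -m creep '[{"dp":[1,-1.5,2],"angular":[0,0,0],"fingers":45},{"dp":[1,-1.5,2],"angular":[0,0,0],"fingers":35},{"dp":[1,-1.5,2],"angular":[0,0,0],"fingers":20},{"dp":[1,-1.5,2],"angular":[0,0,0],"fingers":20},{"dp":[1,-1.5,2],"angular":[0,0,0],"fingers":20}]' 100; python3 go.py 473 363.5 85 3.06;python3 -m creep '[{"dp":[0,0,0],"angular":[0,0,0],"fingers":20},{"dp":[0,0,0],"angular":[0,0,0],"fingers":20},{"dp":[0,0,0],"angular":[0,0,0],"fingers":20},{"dp":[0,0,0],"angular":[0,0,0],"fingers":20},{"dp":[0,0,0],"angular":[0,0,0],"fingers":20}]'; python3 go.py 473 363.5 85 3.06
```

```text
clock: 3.75
eef_pos: [473.8, 364.0, 85.2]
tcp_rot: [3.141, 0.001, 3.06]
contact_force: [0.4, 1.3, -4.0]
opening: 0.337
dp [ 0.8 -0.6  0.2] ang [ 0.0007  0.0009 -0.0002] t 3.75 pos [473.8 364.   85.2] rot [3.141e+00 1.000e-03 3.060e+00] F [ 0.4  1.3 -4. ] q6 -0.84 op 0.34
clock: 4.17
eef_pos: [473.8, 364.0, 85.2]
tcp_rot: [3.141, 0.001, 3.06]
contact_force: [-1.2, -0.3, 6.4]
opening: 0.334
dp [ 0.8 -0.6  0.2] ang [ 0.0006  0.0008 -0.0001] t 4.17 pos [473.8 364.   85.2] rot [3.141e+00 1.000e-03 3.060e+00] F [-1.2 -0.3  6.4] q6 -0.84 op 0.33
```

```bash
python3 -m creep '[{"dp":[0,0,-10],"angular":[0,0,0],"fingers":20},{"dp":[0,0,-40],"angular":[0,0,0],"fingers":20},{"dp":[0,0,-75],"angular":[0,0,0],"fingers":20},{"dp":[0,0,-90],"angular":[0,0,0],"fingers":20},{"dp":[0,0,-90],"angular":[0,0,0],"fingers":20}]'; python3 go.py 501 78 165 3.418
python3 - <<'E'
from h import *
cv2.imwrite("pics/w3.png",optics.grab_frame("wrist"))
c=optics.grab_frame("scene");cv2.imwrite("pics/s3.png",cv2.resize(c[130:330,180:512],None,fx=2.2,fy=2.2))
E
python3 go.py 501 78 165 3.418
```

```text
clock: 4.58
eef_pos: [475.3, 365.2, 178.7]
tcp_rot: [3.137, 0.005, 3.06]
contact_force: [-0.5, 0.7, -3.9]
opening: 0.343
dp [ -49.1 -284.2   12.6] ang [ 0.0035  0.0056 -0.3582] t 4.58 pos [475.3 365.2 178.7] rot [3.137 0.005 3.06 ] F [-0.5  0.7 -3.9] q6 -0.84 op 0.34
dp [ -51.  -282.5    9.3] ang [ 3.000e-04  3.000e-04 -3.581e-01] t 4.68 pos [473.2 363.7 174.4] rot [3.141 0.    3.06 ] F [-0.5 -0.7 -3.5] q6 -0.84 op 0.34
```

View pics/w3.png

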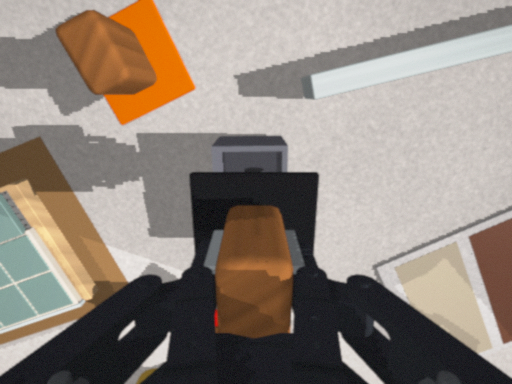

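View pics/s3.png

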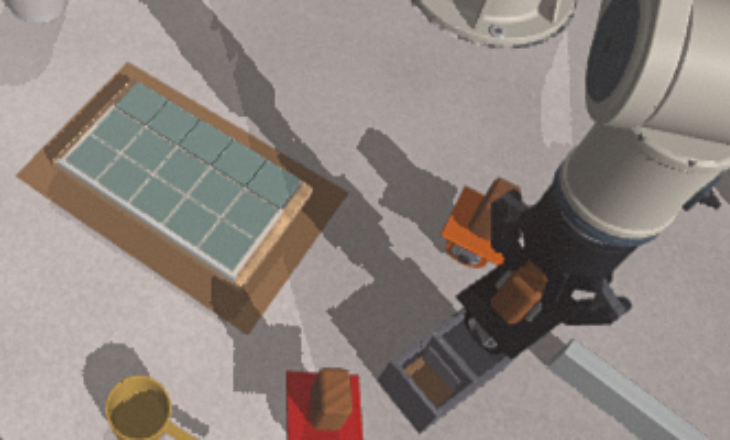

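```bash
python3 - <<'E'
from h import *
c=campose("top")
Q=np.array([(172,458),(578,350),(560,275),(152,378)])/4.5+[180,130]-.4
g=np.array([onz(c,p,z) for p,z in zip(Q,(38,38,35.,35.))]); print(g.round(1),g.mean(0).round(1))
for i in range(4):
    d=g[(i+1)%4]-g[i]; print(np.linalg.norm(d).round(1), np.degrees(np.arctan2(d[1],d[0])).round(2))
# whole tile field
Q=np.array([(172,458),(578,350),(519,110),(118,220)])/4.5+[180,130]-.4
g=np.array([onz(c,p,z) for p,z in zip(Q,(38,38,34.5,34.5))]); m=g.mean(0);print(g.round(1),m.round(1))
E
```

```text
[[ 471.8   96.1   38. ]
 [ 541.  -144.4   38. ]
 [ 585.7 -133.5   35. ]
 [ 519.2  109.7   35. ]] [529.4 -18.   36.5]
250.3 -73.94
46.1 13.75
252.2 105.29
49.4 -164.0
[[ 471.8   96.1   38. ]
 [ 541.  -144.4   38. ]
 [ 684.6 -107.6   34.5]
 [ 614.   132.8   34.5]] [577.9  -5.8  36.2]
```

```bash
python3 go.py 497.4 84.7 145 3.419; python3 -m creep '[{"dp":[-54,-276,0],"angular":[0,0,0],"fingers":20},{"dp":[-54,-276,0],"angular":[0,0,-0.1],"fingers":20},{"dp":[-54,-276,0],"angular":[0,0,-0.2],"fingers":20},{"dp":[-54,-276,0],"angular":[0,0,-0.3],"fingers":20},{"dp":[-54,-276,0],"angular":[0,0,-0.359],"fingers":20}]'; python3 go.py 497.4 84.7 145 3.419
```

```text
dp [ -46.9 -276.1   29.3] ang [ 3.000e-04  3.000e-04 -3.591e-01] t 4.68 pos [473.2 363.7 174.4] rot [3.141 0.    3.06 ] F [-0.5 -0.7 -3.5] q6 -0.84 op 0.34
clock: 5.1
eef_pos: [494.8, 154.6, 172.2]
tcp_rot: [-3.142, -0.004, -2.858]
contact_force: [1.3, -0.1, -3.6]
opening: 0.339
dp [ 17.  -67.8  27.2] ang [-0.0001 -0.0038  0.006 ] t 5.1 pos [494.8 154.6 172.2] rot [-3.142 -0.004 -2.858] F [ 1.3 -0.1 -3.6] q6 -1.55 op 0.34
```

```bash
python3 -m creep '[{"dp":[12,-40,0],"angular":[0,0,0],"fingers":20},{"dp":[17,-68,10],"angular":[0,0,0.003],"fingers":20},{"dp":[17,-68,24],"angular":[0,0,0.003],"fingers":20},{"dp":[17,-68,24],"angular":[0,0,0.003],"fingers":20},{"dp":[17,-68,24],"angular":[0,0,0.003],"fingers":20}]'; python3 go.py 497.4 84.7 145 3.419
python3 - <<'E'
from h import *
c=optics.grab_frame("scene");cv2.imwrite("pics/s4.png",cv2.resize(c[130:300,180:380],None,fx=3.5,fy=3.5))
cv2.imwrite("pics/w4.png",optics.grab_frame("wrist"))
E
python3 go.py 497.4 84.7 145 3.419
```

```text
clock: 5.52
eef_pos: [497.2, 86.3, 148.5]
tcp_rot: [3.141, -0.004, -2.868]
contact_force: [-0.2, 0.0, -2.6]
opening: 0.34
dp [ 0.2 -1.6  3.5] ang [ 0.0008 -0.0044 -0.0042] t 5.52 pos [497.2  86.3 148.5] rot [ 3.141 -0.004 -2.868] F [-0.2  0.  -2.6] q6 -1.68 op 0.34
dp [ 1.8 -2.2  4.9] ang [ 0.0003 -0.0012 -0.0024] t 5.62 pos [498.5  87.3 149.9] rot [ 3.141e+00 -1.000e-03 -2.867e+00] F [-1.   0.7 -2.9] q6 -1.68 op 0.34
```

View pics/s4.png

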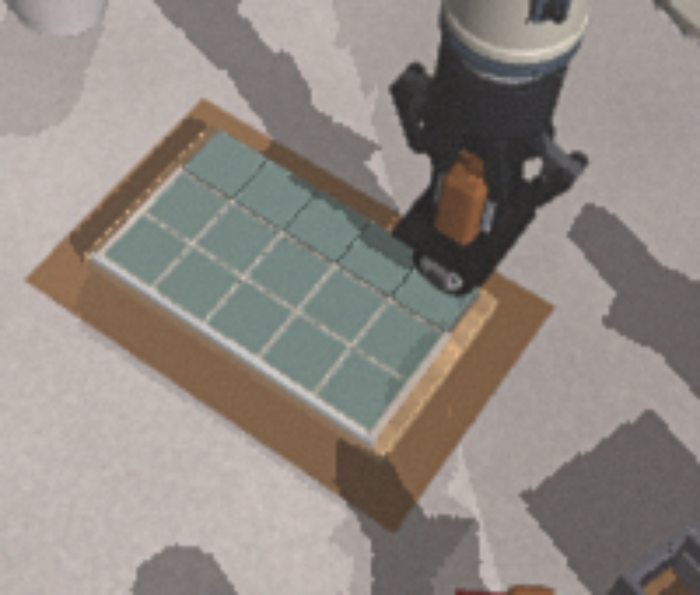

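View pics/w4.png

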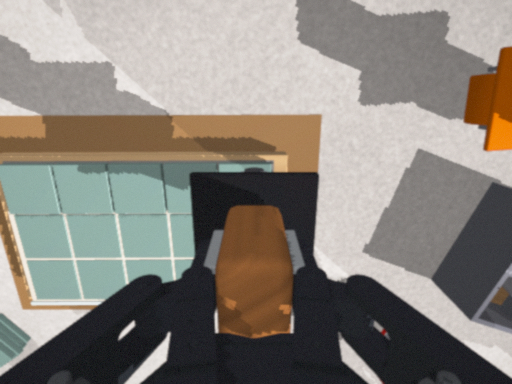

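```bash
python3 -m creep '[{"dp":[1.5,-2,8],"angular":[0,0,-0.002],"fingers":20},{"dp":[1.5,-2,16],"angular":[0,0,-0.002],"fingers":20},{"dp":[1.5,-2,21],"angular":[0,0,-0.002],"fingers":20},{"dp":[1.5,-2,24],"angular":[0,0,-0.002],"fingers":20},{"dp":[1.5,-2,24],"angular":[0,0,-0.002],"fingers":20}]'; python3 go.py 497.4 84.7 125 3.419; python3 -m creep '[{"dp":[0,0,0],"angular":[0,0,0],"fingers":20}]'
```

```text
clock: 6.03
eef_pos: [497.3, 84.5, 125.4]
tcp_rot: [3.141, -0.002, -2.865]
contact_force: [-0.7, 0.5, -3.3]
opening: 0.344
dp [-0.1  0.2  0.4] ang [ 0.0002 -0.0015 -0.0008] t 6.03 pos [497.3  84.5 125.4] rot [ 3.141e+00 -2.000e-03 -2.865e+00] F [-0.7  0.5 -3.3] q6 -1.68 op 0.34
clock: 6.12
eef_pos: [497.8, 84.5, 126.1]
tcp_rot: [3.142, -0.0, -2.865]
contact_force: [-0.1, 0.1, -3.2]
opening: 0.337
```

```bash
python3 -m creep '[{"dp":[0,0,1],"angular":[0,0,0],"fingers":20},{"dp":[0,0,2],"angular":[0,0,0],"fingers":20},{"dp":[0,0,3],"angular":[0,0,0],"fingers":20},{"dp":[0,0,3],"angular":[0,0,0],"fingers":20}]'; python3 -m creep '[{"dp":[0,0,1],"angular":[0,0,0],"fingers":20},{"dp":[0,0,2],"angular":[0,0,0],"fingers":20},{"dp":[0,0,2],"angular":[0,0,0],"fingers":20}]'
```

```text
clock: 6.45
eef_pos: [497.9, 84.3, 123.3]
tcp_rot: [3.142, 0.0, -2.865]
contact_force: [-0.3, -0.8, -2.7]
opening: 0.338
clock: 6.7
eef_pos: [497.9, 84.3, 121.1]
tcp_rot: [3.142, -0.0, -2.865]
contact_force: [-0.8, 0.7, -3.1]
opening: 0.338
```

```bash
python3 -m creep '[{"dp":[0,0,1],"angular":[0,0,0],"fingers":20},{"dp":[0,0,1.5],"angular":[0,0,0],"fingers":20},{"dp":[0,0,1.5],"angular":[0,0,0],"fingers":20}]'
```

```text
clock: 6.95
eef_pos: [497.9, 84.3, 119.7]
tcp_rot: [3.142, -0.0, -2.865]
contact_force: [-0.1, -0.6, -3.7]
opening: 0.343
```

```bash
python3 -m creep '[{"dp":[0,0,0.7],"angular":[0,0,0],"fingers":20},{"dp":[0,0,1],"angular":[0,0,0],"fingers":20},{"dp":[0,0,1],"angular":[0,0,0],"fingers":20}]'
```

```text
clock: 7.2
eef_pos: [497.9, 84.3, 118.7]
tcp_rot: [3.142, -0.0, -2.865]
contact_force: [0.1, -0.8, -3.3]
opening: 0.34
```

```bash
python3 -m creep '[{"dp":[0,0,0.7],"angular":[0,0,0],"fingers":20},{"dp":[0,0,1],"angular":[0,0,0],"fingers":20},{"dp":[0,0,1],"angular":[0,0,0],"fingers":20}]'
```

```text
clock: 7.45
eef_pos: [497.9, 84.3, 117.7]
tcp_rot: [3.142, -0.0, -2.865]
contact_force: [0.5, -0.3, -4.1]
opening: 0.34
```

```bash
python3 -m creep '[{"dp":[0,0,0.7],"angular":[0,0,0],"fingers":20},{"dp":[0,0,1],"angular":[0,0,0],"fingers":20},{"dp":[0,0,1],"angular":[0,0,0],"fingers":20}]'
```

```text
clock: 7.7
eef_pos: [497.9, 84.3, 116.7]
tcp_rot: [3.142, -0.0, -2.865]
contact_force: [0.0, 0.7, -3.7]
opening: 0.333
```

```bash
python3 -m creep '[{"dp":[0,0,0.4],"angular":[0,0,0],"fingers":20},{"dp":[0,0,0.7],"angular":[0,0,0],"fingers":20},{"dp":[0,0,0.7],"angular":[0,0,0],"fingers":20}]'
```

```text
clock: 7.95
eef_pos: [497.9, 84.3, 116.0]
tcp_rot: [-3.142, -0.0, -2.865]
contact_force: [0.3, -0.3, -3.4]
opening: 0.335
```

```bash
python3 -m creep '[{"dp":[0,0,0.4],"angular":[0,0,0],"fingers":20},{"dp":[0,0,0.7],"angular":[0,0,0],"fingers":20}]'
```

```text
clock: 8.12
eef_pos: [498.1, 84.4, 115.8]
tcp_rot: [-3.142, 0.0, -2.865]
contact_force: [-2.0, -0.2, 6.1]
opening: 0.337
```

```bash
python3 -m creep '[{"dp":[0,-1,0.1],"angular":[0,0,0],"fingers":20},{"dp":[0,-2.5,0.2],"angular":[0,0,0],"fingers":20},{"dp":[0,-4,0.3],"angular":[0,0,0],"fingers":20}]'
```

```text
clock: 8.37
eef_pos: [499.3, 80.5, 115.7]
tcp_rot: [-3.142, 0.001, -2.865]
contact_force: [-2.4, 0.1, 7.0]
opening: 0.339
```

```bash
python3 -m creep '[{"dp":[0,-1,0.1],"angular":[0,0,0],"fingers":20},{"dp":[0,-2,0.2],"angular":[0,0,0],"fingers":20},{"dp":[0,-3,0.3],"angular":[0,0,0],"fingers":20},{"dp":[0,-4,0.4],"angular":[0,0,0],"fingers":20}]'
```

```text
clock: 8.7
eef_pos: [500.4, 76.6, 115.3]
tcp_rot: [-3.142, 0.001, -2.865]
contact_force: [-2.7, 0.1, 6.0]
opening: 0.333
```

```bash
python3 -m creep '[{"dp":[0,-1,0.25],"angular":[0,0,0],"fingers":20},{"dp":[0,-2,0.5],"angular":[0,0,0],"fingers":20},{"dp":[0,-3,0.75],"angular":[0,0,0],"fingers":20},{"dp":[0,-4,1],"angular":[0,0,0],"fingers":20}]'
```

```text
clock: 9.03
eef_pos: [501.5, 72.7, 114.4]
tcp_rot: [-3.142, 0.001, -2.865]
contact_force: [-4.2, -0.1, 6.4]
opening: 0.34
```

```bash
python3 -m creep '[{"dp":[0.1,-1,0.3],"angular":[0,0,0],"fingers":20},{"dp":[0.2,-2,0.6],"angular":[0,0,0],"fingers":20},{"dp":[0.3,-3,0.9],"angular":[0,0,0],"fingers":20},{"dp":[0.4,-4,1.1],"angular":[0,0,0],"fingers":20}]'
```

```text
clock: 9.37
eef_pos: [502.4, 68.8, 113.3]
tcp_rot: [-3.141, 0.001, -2.865]
contact_force: [-2.1, -0.4, 7.3]
opening: 0.339
```

Lateral force is down and the tile keeps sinking at about 10.8 N. I'm going gently towards the hard stop.

```bash
python3 -m creep '[{"dp":[0.1,-1,0.2],"angular":[0,0,0],"fingers":20},{"dp":[0.1,-2,0.4],"angular":[0,0,0],"fingers":20},{"dp":[0.2,-3,0.5],"angular":[0,0,0],"fingers":20},{"dp":[0.2,-4,0.6],"angular":[0,0,0],"fingers":20}]'
```

```text
clock: 9.7
eef_pos: [503.4, 65.2, 112.9]
tcp_rot: [3.141, 0.001, -2.866]
contact_force: [-3.0, 3.5, 9.7]
opening: 0.338
```

The y force means the wheel is touching tile 4's edge, so I'm backing up while finishing the press.

```bash
python3 -m creep '[{"dp":[0,1.5,0],"angular":[0,0,0],"fingers":20},{"dp":[0,3,0.1],"angular":[0,0,0],"fingers":20},{"dp":[0,4.5,0.2],"angular":[0,0,0],"fingers":20},{"dp":[0,6,0.3],"angular":[0,0,0],"fingers":20}]'
```

```text
clock: 10.03
eef_pos: [501.9, 70.7, 112.5]
tcp_rot: [-3.141, 0.001, -2.865]
contact_force: [-1.4, -0.6, 7.3]
opening: 0.337
```

```bash
python3 -m creep '[{"dp":[0,1.5,0.1],"angular":[0,0,0],"fingers":20},{"dp":[0,3,0.2],"angular":[0,0,0],"fingers":20},{"dp":[0,4.5,0.3],"angular":[0,0,0],"fingers":20},{"dp":[0,6,0.3],"angular":[0,0,0],"fingers":20}]'
```

```text
clock: 10.37
eef_pos: [500.3, 76.5, 112.4]
tcp_rot: [-3.141, 0.002, -2.865]
contact_force: [-1.2, -1.3, 9.8]
opening: 0.342
```

```bash
python3 -m creep '[{"dp":[0,-1,0.1],"angular":[0,0,0],"fingers":20},{"dp":[0,-2,0.2],"angular":[0,0,0],"fingers":20},{"dp":[0,-2,0.2],"angular":[0,0,0],"fingers":20}]'
```

```text
clock: 10.62
eef_pos: [500.9, 74.6, 112.4]
tcp_rot: [-3.141, 0.002, -2.865]
contact_force: [-2.7, -0.8, 11.0]
opening: 0.336
```

```bash
python3 -m creep '[{"dp":[0,0,-4],"angular":[0,0,0],"fingers":20},{"dp":[0,-6,-7],"angular":[0,0,0],"fingers":20},{"dp":[0,-22,-7],"angular":[0,0,0],"fingers":20},{"dp":[0,-35,-7],"angular":[0,0,0],"fingers":20},{"dp":[0,-35,-7],"angular":[0,0,0],"fingers":20}]'; python3 go.py 510.6 38.5 116.9 3.418
```

```text
clock: 11.03
eef_pos: [510.3, 39.1, 118.3]
tcp_rot: [-3.141, 0.0, -2.866]
contact_force: [0.2, 0.5, -3.3]
opening: 0.339
dp [-0.1 -0.6  1.4] ang [-0.0008  0.0005 -0.0009] t 11.03 pos [510.3  39.1 118.3] rot [-3.141  0.    -2.866] F [ 0.2  0.5 -3.3] q6 -1.77 op 0.34
```

```bash
python3 -m creep '[{"dp":[0,0,0.8],"angular":[0,0,0],"fingers":20},{"dp":[0,0,1.5],"angular":[0,0,0],"fingers":20},{"dp":[0,0,2],"angular":[0,0,0],"fingers":20},{"dp":[0,-0.5,2.4],"angular":[0,0,0],"fingers":20}]'
```

```text
clock: 11.37
eef_pos: [509.7, 40.8, 116.2]
tcp_rot: [3.141, -0.0, -2.865]
contact_force: [-2.0, -0.8, 6.7]
opening: 0.34
```

```bash
python3 -m creep '[{"dp":[0,-1,0.3],"angular":[0,0,0],"fingers":20},{"dp":[0,-2,0.6],"angular":[0,0,0],"fingers":20}]'
```

```text
clock: 11.53
eef_pos: [510.3, 39.0, 115.8]
tcp_rot: [3.141, 0.0, -2.865]
contact_force: [-1.6, 0.4, 7.6]
opening: 0.343
```

```bash
python3 -m creep '[{"dp":[0,-1,0.3],"angular":[0,0,0],"fingers":20},{"dp":[0.1,-2,0.6],"angular":[0,0,0],"fingers":20},{"dp":[0.1,-3,0.9],"angular":[0,0,0],"fingers":20},{"dp":[0.2,-4,1.2],"angular":[0,0,0],"fingers":20},{"dp":[0.2,-5,1.5],"angular":[0,0,0],"fingers":20}]'
```

```text
clock: 11.95
eef_pos: [511.6, 34.1, 114.4]
tcp_rot: [3.142, 0.0, -2.865]
contact_force: [-1.6, 0.1, 7.3]
opening: 0.339
```

```bash
python3 -m creep '[{"dp":[0,-1,0.3],"angular":[0,0,0],"fingers":20},{"dp":[0.1,-2,0.6],"angular":[0,0,0],"fingers":20},{"dp":[0.1,-3,0.9],"angular":[0,0,0],"fingers":20},{"dp":[0.2,-4,1.1],"angular":[0,0,0],"fingers":20}]'
```

```text
clock: 12.28
eef_pos: [512.6, 30.2, 113.3]
tcp_rot: [-3.142, 0.001, -2.865]
contact_force: [-1.6, 0.4, 5.7]
opening: 0.34
```

```bash
python3 -m creep '[{"dp":[0,-1,0.2],"angular":[0,0,0],"fingers":20},{"dp":[0.1,-2,0.4],"angular":[0,0,0],"fingers":20},{"dp":[0.1,-3,0.6],"angular":[0,0,0],"fingers":20},{"dp":[0.1,-4,0.8],"angular":[0,0,0],"fingers":20}]'
```

```text
clock: 12.62
eef_pos: [513.7, 26.4, 112.7]
tcp_rot: [-3.141, 0.001, -2.865]
contact_force: [-2.8, -0.9, 10.6]
opening: 0.341
```

```bash
python3 -m creep '[{"dp":[0,1.5,0.2],"angular":[0,0,0],"fingers":20},{"dp":[0,3,0.3],"angular":[0,0,0],"fingers":20},{"dp":[0,4.5,0.4],"angular":[0,0,0],"fingers":20}]'
```

```text
clock: 12.87
eef_pos: [512.6, 30.6, 112.6]
tcp_rot: [-3.141, 0.001, -2.865]
contact_force: [-2.7, -2.0, 12.4]
opening: 0.337
```

```bash
python3 -m creep '[{"dp":[0,0,-4],"angular":[0,0,0],"fingers":20},{"dp":[0,-6,-6.6],"angular":[0,0,0],"fingers":20},{"dp":[0,-22,-6.6],"angular":[0,0,0],"fingers":20},{"dp":[0.4,-40,-6.6],"angular":[0,0,0],"fingers":20},{"dp":[0.4,-40,-6.6],"angular":[0,0,0],"fingers":20}]'; python3 go.py 524.3 -9.6 117 3.418;  python3 -m creep '[{"dp":[0,0,0.5],"angular":[0,0,0],"fingers":20},{"dp":[0,0,1],"angular":[0,0,0],"fingers":20},{"dp":[0,0,1.3],"angular":[0,0,0],"fingers":20}]'
```

```text
clock: 13.28
eef_pos: [523.6, -10.5, 118.1]
tcp_rot: [-3.14, 0.001, -2.866]
contact_force: [-0.0, 0.3, -3.9]
opening: 0.337
dp [-0.9  0.7  1.1] ang [-0.0011  0.0007 -0.0003] t 13.28 pos [523.6 -10.5 118.1] rot [-3.140e+00  1.000e-03 -2.866e+00] F [-0.   0.3 -3.9] q6 -1.87 op 0.34
clock: 13.53
eef_pos: [522.6, -8.2, 116.9]
tcp_rot: [3.142, -0.0, -2.865]
contact_force: [-2.1, -0.9, 5.3]
opening: 0.341
```

```bash
python3 -m creep '[{"dp":[0,-1,0.3],"angular":[0,0,0],"fingers":20},{"dp":[0.1,-2,0.6],"angular":[0,0,0],"fingers":20},{"dp":[0.1,-3,0.9],"angular":[0,0,0],"fingers":20},{"dp":[0.2,-4,1.2],"angular":[0,0,0],"fingers":20},{"dp":[0.2,-5,1.5],"angular":[0,0,0],"fingers":20}]'
```

```text
clock: 13.95
eef_pos: [523.9, -12.9, 115.8]
tcp_rot: [-3.142, 0.0, -2.865]
contact_force: [-1.7, -0.4, 7.1]
opening: 0.341
```

```bash
python3 -m creep '[{"dp":[0,-1,0.3],"angular":[0,0,0],"fingers":20},{"dp":[0.1,-2,0.6],"angular":[0,0,0],"fingers":20},{"dp":[0.1,-3,0.9],"angular":[0,0,0],"fingers":20},{"dp":[0.2,-4,1.2],"angular":[0,0,0],"fingers":20},{"dp":[0.2,-5,1.5],"angular":[0,0,0],"fingers":20}]'
```

```text
clock: 14.37
eef_pos: [525.2, -17.8, 114.4]
tcp_rot: [-3.141, 0.001, -2.865]
contact_force: [-2.3, -0.4, 8.2]
opening: 0.34
```

```bash
python3 -m creep '[{"dp":[0,-1,0.3],"angular":[0,0,0],"fingers":20},{"dp":[0.1,-2,0.6],"angular":[0,0,0],"fingers":20},{"dp":[0.1,-3,0.9],"angular":[0,0,0],"fingers":20},{"dp":[0.2,-4,1.1],"angular":[0,0,0],"fingers":20}]'
```

```text
clock: 14.7
eef_pos: [526.3, -21.6, 113.3]
tcp_rot: [-3.141, 0.001, -2.865]
contact_force: [-1.6, -0.8, 7.2]
opening: 0.339
```

```bash
python3 -m creep '[{"dp":[0,1,0.2],"angular":[0,0,0],"fingers":20},{"dp":[0.1,2,0.4],"angular":[0,0,0],"fingers":20},{"dp":[0.1,3,0.5],"angular":[0,0,0],"fingers":20}]'
```

```text
clock: 14.95
eef_pos: [525.5, -18.9, 112.9]
tcp_rot: [-3.141, 0.001, -2.865]
contact_force: [-1.7, -1.0, 8.5]
opening: 0.338
```

```bash
python3 -m creep '[{"dp":[0,1,0.2],"angular":[0,0,0],"fingers":20},{"dp":[0,2,0.3],"angular":[0,0,0],"fingers":20},{"dp":[0,3,0.3],"angular":[0,0,0],"fingers":20}]'
```

```text
clock: 15.2
eef_pos: [524.8, -16.0, 112.9]
tcp_rot: [-3.141, 0.001, -2.865]
contact_force: [-1.8, -1.3, 9.4]
opening: 0.342
```

```bash
python3 -m creep '[{"dp":[0,-1,0.1],"angular":[0,0,0],"fingers":20},{"dp":[0,-2,0.2],"angular":[0,0,0],"fingers":20},{"dp":[0,-3,0.2],"angular":[0,0,0],"fingers":20}]'
```

```text
clock: 15.45
eef_pos: [525.6, -18.8, 112.8]
tcp_rot: [-3.141, 0.001, -2.865]
contact_force: [-2.4, -0.2, 12.7]
opening: 0.34
```

```bash
python3 -m creep '[{"dp":[0,0,-4],"angular":[0,0,0],"fingers":20},{"dp":[0,-6,-6.8],"angular":[0,0,0],"fingers":20},{"dp":[0,-22,-6.8],"angular":[0,0,0],"fingers":20},{"dp":[0,-40,-6.8],"angular":[0,0,0],"fingers":20},{"dp":[0,-40,-6.8],"angular":[0,0,0],"fingers":20}]'; python3 go.py 538 -57.7 117 3.418;  python3 -m creep '[{"dp":[0,0,0.5],"angular":[0,0,0],"fingers":20},{"dp":[0,0,1],"angular":[0,0,0],"fingers":20},{"dp":[0,0,1.2],"angular":[0,0,0],"fingers":20}]'
```

```text
clock: 15.87
eef_pos: [537.0, -59.8, 118.5]
tcp_rot: [-3.14, 0.001, -2.866]
contact_force: [0.5, 0.1, -3.0]
opening: 0.337
dp [-1.5  1.7  1.5] ang [-0.0013  0.0009 -0.0004] t 15.87 pos [537.  -59.8 118.5] rot [-3.140e+00  1.000e-03 -2.866e+00] F [ 0.5  0.1 -3. ] q6 -1.96 op 0.34
clock: 16.12
eef_pos: [535.4, -57.2, 116.8]
tcp_rot: [3.141, -0.001, -2.865]
contact_force: [0.2, -0.7, -3.4]
opening: 0.341
```

```bash
python3 -m creep '[{"dp":[-1.5,0,0],"angular":[0,0,0],"fingers":20},{"dp":[-2,0,0.3],"angular":[0,0,0],"fingers":20},{"dp":[-2,0,0.6],"angular":[0,0,0],"fingers":20},{"dp":[-2,0,0.9],"angular":[0,0,0],"fingers":20}]'
```

```text
clock: 16.45
eef_pos: [538.2, -56.9, 116.6]
tcp_rot: [-3.141, 0.001, -2.865]
contact_force: [0.2, 0.0, 2.8]
opening: 0.339
```

```bash
python3 -m creep '[{"dp":[0,0,0.3],"angular":[0,0,0],"fingers":20},{"dp":[0,-0.5,0.6],"angular":[0,0,0],"fingers":20}]'
```

```text
clock: 16.62
eef_pos: [538.4, -57.6, 116.4]
tcp_rot: [-3.141, 0.001, -2.865]
contact_force: [-1.8, -0.4, 6.8]
opening: 0.339
```

Contact on tile 2 (row y about −40).

```bash
python3 -m creep '[{"dp":[0,-1,0.3],"angular":[0,0,0],"fingers":20},{"dp":[0.1,-2,0.6],"angular":[0,0,0],"fingers":20},{"dp":[0.1,-3,0.9],"angular":[0,0,0],"fingers":20},{"dp":[0.1,-4,1.2],"angular":[0,0,0],"fingers":20},{"dp":[0.2,-5,1.5],"angular":[0,0,0],"fingers":20}]'
```

```text
clock: 17.03
eef_pos: [539.8, -62.7, 115.1]
tcp_rot: [-3.141, 0.001, -2.865]
contact_force: [-0.8, -0.1, 7.1]
opening: 0.342
```

```bash
python3 -m creep '[{"dp":[0,-1,0.3],"angular":[0,0,0],"fingers":20},{"dp":[0.1,-2,0.6],"angular":[0,0,0],"fingers":20},{"dp":[0.1,-3,0.9],"angular":[0,0,0],"fingers":20},{"dp":[0.2,-4,1.2],"angular":[0,0,0],"fingers":20}]'
```

```text
clock: 17.37
eef_pos: [540.9, -66.6, 114.0]
tcp_rot: [-3.141, 0.002, -2.865]
contact_force: [-0.4, 0.3, 7.7]
opening: 0.341
```

```bash
python3 -m creep '[{"dp":[0,-1,0.2],"angular":[0,0,0],"fingers":20},{"dp":[0.1,-2,0.4],"angular":[0,0,0],"fingers":20},{"dp":[0.1,-3,0.6],"angular":[0,0,0],"fingers":20}]'
```

```text
clock: 17.62
eef_pos: [541.7, -69.5, 113.4]
tcp_rot: [-3.141, 0.002, -2.865]
contact_force: [-1.4, -0.1, 6.2]
opening: 0.344
```

```bash
python3 -m creep '[{"dp":[0,1,0.2],"angular":[0,0,0],"fingers":20},{"dp":[0,2,0.4],"angular":[0,0,0],"fingers":20},{"dp":[0,3,0.6],"angular":[0,0,0],"fingers":20}]'
```

```text
clock: 17.87
eef_pos: [541.0, -66.7, 113.1]
tcp_rot: [-3.14, 0.002, -2.865]
contact_force: [-1.9, -1.7, 10.5]
opening: 0.337
```

```bash
python3 -m creep '[{"dp":[0,1,0.1],"angular":[0,0,0],"fingers":20},{"dp":[0,2,0.2],"angular":[0,0,0],"fingers":20},{"dp":[0,3,0.3],"angular":[0,0,0],"fingers":20}]'
```

```text
clock: 18.12
eef_pos: [540.2, -63.9, 113.0]
tcp_rot: [-3.14, 0.002, -2.865]
contact_force: [-3.5, -1.1, 13.6]
opening: 0.339
```

```bash
python3 -m creep '[{"dp":[0,0,-4],"angular":[0,0,0],"fingers":20},{"dp":[0,-6,-7],"angular":[0,0,0],"fingers":20},{"dp":[-0.3,-22,-7],"angular":[0,0,0],"fingers":20},{"dp":[-0.6,-42,-7],"angular":[0,0,0],"fingers":20},{"dp":[-0.6,-42,-7],"angular":[0,0,0],"fingers":20}]';  python3 -m creep '[{"dp":[0,0,0.5],"angular":[0,0,0],"fingers":20},{"dp":[0,0,1],"angular":[0,0,0],"fingers":20},{"dp":[0,0,1],"angular":[0,0,0],"fingers":20}]';python3 go.py 551.1 -103.8 117 3.418
```

```text
clock: 18.53
eef_pos: [552.4, -106.5, 118.7]
tcp_rot: [-3.14, 0.001, -2.866]
contact_force: [0.3, -0.6, -3.6]
opening: 0.338
clock: 18.78
eef_pos: [550.7, -103.5, 117.3]
tcp_rot: [3.141, -0.001, -2.865]
contact_force: [-0.2, 0.1, -2.5]
opening: 0.341
dp [-0.3 -0.4  0.3] ang [ 0.0003 -0.0006 -0.0001] t 18.78 pos [ 550.7 -103.5  117.3] rot [ 3.141e+00 -1.000e-03 -2.865e+00] F [-0.2  0.1 -2.5] q6 -2.04 op 0.34
```

```bash
python3 -m creep '[{"dp":[0,0,0.4],"angular":[0,0,0],"fingers":20},{"dp":[0,0,0.7],"angular":[0,0,0],"fingers":20},{"dp":[0,0,1],"angular":[0,0,0],"fingers":20}]'
```

```text
clock: 19.03
eef_pos: [551.1, -103.5, 117.0]
tcp_rot: [-3.141, -0.0, -2.865]
contact_force: [-3.5, 0.1, 6.5]
opening: 0.342
```

```bash
python3 -m creep '[{"dp":[0,-0.5,0.3],"angular":[0,0,0],"fingers":20},{"dp":[0,-1.5,0.6],"angular":[0,0,0],"fingers":20}]'
```

```text
clock: 19.2
eef_pos: [551.5, -104.9, 116.5]
tcp_rot: [-3.141, -0.0, -2.865]
contact_force: [-3.4, 0.1, 6.6]
opening: 0.332
```

```bash
python3 -m creep '[{"dp":[0.1,-1,0.3],"angular":[0,0,0],"fingers":20},{"dp":[0.2,-2,0.6],"angular":[0,0,0],"fingers":20},{"dp":[0.2,-3,0.9],"angular":[0,0,0],"fingers":20},{"dp":[0.3,-4,1.2],"angular":[0,0,0],"fingers":20},{"dp":[0.3,-5,1.5],"angular":[0,0,0],"fingers":20}]'
```

```text
clock: 19.62
eef_pos: [552.8, -110.0, 115.2]
tcp_rot: [-3.141, 0.0, -2.865]
contact_force: [-3.1, 0.2, 7.2]
opening: 0.337
```

```bash
python3 -m creep '[{"dp":[0,-1,0.3],"angular":[0,0,0],"fingers":20},{"dp":[0.1,-2,0.6],"angular":[0,0,0],"fingers":20},{"dp":[0.1,-3,0.9],"angular":[0,0,0],"fingers":20},{"dp":[0.2,-4,1.2],"angular":[0,0,0],"fingers":20}]'
```

```text
clock: 19.95
eef_pos: [553.9, -113.9, 114.0]
tcp_rot: [-3.141, 0.001, -2.865]
contact_force: [-2.2, -0.8, 7.1]
opening: 0.338
```

```bash
python3 -m creep '[{"dp":[0,-1,0.2],"angular":[0,0,0],"fingers":20},{"dp":[0.1,-2,0.4],"angular":[0,0,0],"fingers":20},{"dp":[0.1,-3,0.6],"angular":[0,0,0],"fingers":20}]'
```

```text
clock: 20.2
eef_pos: [554.7, -116.8, 113.4]
tcp_rot: [-3.141, 0.001, -2.865]
contact_force: [-2.6, -0.4, 7.2]
opening: 0.337
```

```bash
python3 -m creep '[{"dp":[0,1,0.2],"angular":[0,0,0],"fingers":20},{"dp":[0,2,0.4],"angular":[0,0,0],"fingers":20},{"dp":[0,3,0.4],"angular":[0,0,0],"fingers":20}]'
```

```text
clock: 20.45
eef_pos: [554.0, -114.1, 113.3]
tcp_rot: [-3.141, 0.001, -2.865]
contact_force: [-2.9, -0.9, 9.2]
opening: 0.34
```

```bash
python3 -m creep '[{"dp":[0,1,0.1],"angular":[0,0,0],"fingers":20},{"dp":[0,2,0.2],"angular":[0,0,0],"fingers":20},{"dp":[0,3,0.3],"angular":[0,0,0],"fingers":20}]'
```

```text
clock: 20.7
eef_pos: [553.2, -111.2, 113.2]
tcp_rot: [-3.14, 0.001, -2.865]
contact_force: [-2.4, -1.8, 11.3]
opening: 0.338
```

Tile 1 stopped at 113.2, on the line 112.4…113.0 of the others. Now a full finishing pass back to the other end.

```bash
python3 -m creep '[{"dp":[0,2,0],"angular":[0,0,0],"fingers":20},{"dp":[0,5,0],"angular":[0,0,0],"fingers":20},{"dp":[0,9,0],"angular":[0,0,0],"fingers":20},{"dp":[0,13,0.05],"angular":[0,0,0],"fingers":20},{"dp":[0,17,0.05],"angular":[0,0,0],"fingers":20}]'
```

```text
clock: 21.12
eef_pos: [548.5, -94.7, 113.1]
tcp_rot: [-3.141, 0.001, -2.865]
contact_force: [-3.1, -1.7, 10.1]
opening: 0.336
```

```bash
python3 -m creep '[{"dp":[0,4,0],"angular":[0,0,0],"fingers":20},{"dp":[0,8,0],"angular":[0,0,0],"fingers":20},{"dp":[0,12,0],"angular":[0,0,0],"fingers":20},{"dp":[0,16,0.1],"angular":[0,0,0],"fingers":20},{"dp":[0,20,0.1],"angular":[0,0,0],"fingers":20}]'
```

```text
clock: 21.53
eef_pos: [543.1, -75.4, 113.0]
tcp_rot: [-3.141, 0.001, -2.865]
contact_force: [-1.9, -1.2, 11.7]
opening: 0.339
```

```bash
python3 -m creep '[{"dp":[0,4,0],"angular":[0,0,0],"fingers":20},{"dp":[0,8,0],"angular":[0,0,0],"fingers":20},{"dp":[0,12,0],"angular":[0,0,0],"fingers":20},{"dp":[0,16,0.1],"angular":[0,0,0],"fingers":20},{"dp":[0,20,0.1],"angular":[0,0,0],"fingers":20}]'
```

```text
clock: 21.95
eef_pos: [537.6, -56.2, 113.0]
tcp_rot: [-3.141, 0.001, -2.865]
contact_force: [-3.6, -2.0, 12.5]
opening: 0.337
```

```bash
python3 -m creep '[{"dp":[0,4,0],"angular":[0,0,0],"fingers":20},{"dp":[0,8,0],"angular":[0,0,0],"fingers":20},{"dp":[0,12,0],"angular":[0,0,0],"fingers":20},{"dp":[0,16,0.1],"angular":[0,0,0],"fingers":20},{"dp":[0,20,0.1],"angular":[0,0,0],"fingers":20}]'
```

```text
clock: 22.37
eef_pos: [532.2, -36.9, 112.8]
tcp_rot: [-3.141, 0.001, -2.865]
contact_force: [-3.2, -1.8, 13.5]
opening: 0.341
```

```bash
python3 -m creep '[{"dp":[0,4,0],"angular":[0,0,0],"fingers":20},{"dp":[0,8,0],"angular":[0,0,0],"fingers":20},{"dp":[0,12,0],"angular":[0,0,0],"fingers":20},{"dp":[0,16,0.1],"angular":[0,0,0],"fingers":20},{"dp":[0,20,0.1],"angular":[0,0,0],"fingers":20}]'
```

```text
clock: 22.78
eef_pos: [526.8, -17.6, 112.8]
tcp_rot: [-3.141, 0.002, -2.865]
contact_force: [-3.4, -1.4, 12.7]
opening: 0.336
```

```bash
python3 -m creep '[{"dp":[0,4,0],"angular":[0,0,0],"fingers":20},{"dp":[0,8,0],"angular":[0,0,0],"fingers":20},{"dp":[0,12,0],"angular":[0,0,0],"fingers":20},{"dp":[0,16,0],"angular":[0,0,0],"fingers":20},{"dp":[0,20,0.1],"angular":[0,0,0],"fingers":20}]'
```

```text
clock: 23.2
eef_pos: [521.3, 1.7, 112.6]
tcp_rot: [-3.141, 0.002, -2.865]
contact_force: [-2.6, -1.2, 12.6]
opening: 0.342
```

```bash
python3 -m creep '[{"dp":[0,4,0],"angular":[0,0,0],"fingers":20},{"dp":[0,8,0],"angular":[0,0,0],"fingers":20},{"dp":[0,12,0],"angular":[0,0,0],"fingers":20},{"dp":[0,16,0],"angular":[0,0,0],"fingers":20},{"dp":[0,20,0.1],"angular":[0,0,0],"fingers":20}]'
```

```text
clock: 23.62
eef_pos: [515.9, 21.0, 112.6]
tcp_rot: [-3.141, 0.002, -2.865]
contact_force: [-2.2, -1.4, 14.0]
opening: 0.339
```

```bash
python3 -m creep '[{"dp":[0,4,0],"angular":[0,0,0],"fingers":20},{"dp":[0,8,0],"angular":[0,0,0],"fingers":20},{"dp":[0,12,0],"angular":[0,0,0],"fingers":20},{"dp":[0,16,0],"angular":[0,0,0],"fingers":20},{"dp":[0,20,0.1],"angular":[0,0,0],"fingers":20}]'
```

```text
clock: 24.03
eef_pos: [510.5, 40.3, 112.5]
tcp_rot: [-3.141, 0.002, -2.865]
contact_force: [-2.6, -1.2, 14.0]
opening: 0.339
```

```bash
python3 -m creep '[{"dp":[0,4,0],"angular":[0,0,0],"fingers":20},{"dp":[0,8,0],"angular":[0,0,0],"fingers":20},{"dp":[0,12,0],"angular":[0,0,0],"fingers":20},{"dp":[0,16,0],"angular":[0,0,0],"fingers":20},{"dp":[0,20,0.1],"angular":[0,0,0],"fingers":20}]'
```

```text
clock: 24.45
eef_pos: [505.0, 59.6, 112.3]
tcp_rot: [-3.141, 0.002, -2.865]
contact_force: [-2.0, -0.9, 13.1]
opening: 0.339
```

```bash
python3 -m creep '[{"dp":[0,4,0],"angular":[0,0,0],"fingers":20},{"dp":[0,8,0.1],"angular":[0,0,0],"fingers":20},{"dp":[0,12,0.1],"angular":[0,0,0],"fingers":20},{"dp":[0,16,0.1],"angular":[0,0,0],"fingers":20}]'
```

```text
clock: 24.78
eef_pos: [500.7, 75.0, 112.3]
tcp_rot: [-3.141, 0.002, -2.865]
contact_force: [-3.5, -1.5, 13.5]
opening: 0.334
```

Tiles level at about 17 N the whole way. Lifting off and checking.

```bash
python3 -m creep '[{"dp":[0,0,-5],"angular":[0,0,0],"fingers":20},{"dp":[0,0,-30],"angular":[0,0,0],"fingers":20},{"dp":[0,20,-62],"angular":[0,0,0],"fingers":20},{"dp":[0,50,-62],"angular":[0,0,0],"fingers":20},{"dp":[0,50,-62],"angular":[0,0,0],"fingers":20}]'; python3 go.py 473 363.5 172 3.06
python3 - <<'E'
from h import *
c=optics.grab_frame("scene");cv2.imwrite("pics/s5.png",cv2.resize(c[140:290,180:350],None,fx=4,fy=4,interpolation=cv2.INTER_CUBIC))
s=r.sense();w=optics.grab_frame("wrist"); cv2.imwrite("pics/w5.png",w)
E
```

```text
clock: 25.2
eef_pos: [486.5, 126.0, 174.8]
tcp_rot: [3.14, 0.004, -2.865]
contact_force: [-1.1, -0.5, -3.8]
opening: 0.335
dp [-51.9 232.1   3.4] ang [0.0024 0.0034 0.3584] t 25.2 pos [486.5 126.  174.8] rot [ 3.14   0.004 -2.865] F [-1.1 -0.5 -3.8] q6 -1.6 op 0.34
```

View pics/s5.png

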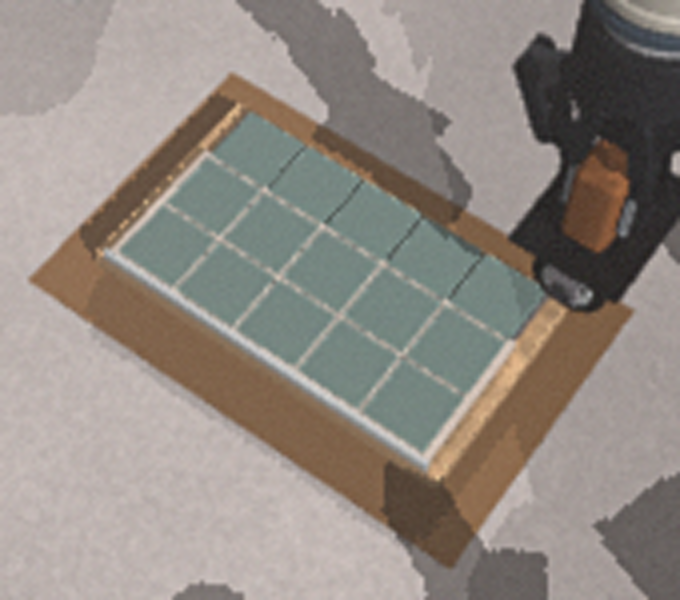

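View pics/w5.png

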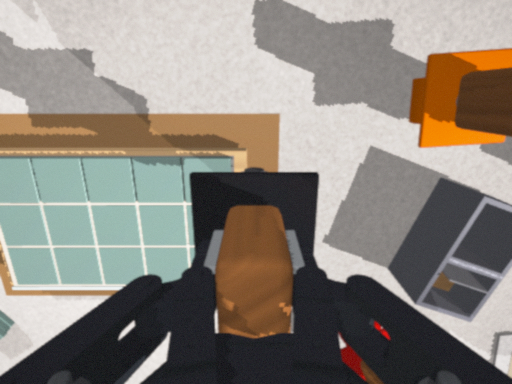

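The fresh row now looks flush: a continuous light joint line to the finished rows and no shadow step. The roller sits unchanged in the hand. Heading back to the slot.

```bash
python3 go.py 473.8 364 172 3.06; python3 -m creep '[{"dp":[-51,233,0],"angular":[0,0,0.07],"fingers":20},{"dp":[-51,233,0],"angular":[0,0,0.14],"fingers":20},{"dp":[-51,233,0],"angular":[0,0,0.22],"fingers":20},{"dp":[-51,233,0],"angular":[0,0,0.3],"fingers":20},{"dp":[-51,233,0],"angular":[0,0,0.357],"fingers":20}]'; python3 go.py 473.8 364 172 3.06
```

```text
dp [-54.4 234.6   1.1] ang [-0.      0.0004  0.3601] t 25.3 pos [486.  123.4 173.1] rot [-3.142  0.    -2.863] F [-0.2 -0.3 -3.7] q6 -1.6 op 0.34
clock: 25.72
eef_pos: [473.3, 331.5, 172.1]
tcp_rot: [-3.141, -0.001, 3.056]
contact_force: [1.4, -0.8, -2.6]
opening: 0.341
dp [ 2.3 32.4  0.1] ang [-0.0011 -0.0008 -0.0041] t 25.72 pos [473.3 331.5 172.1] rot [-3.141e+00 -1.000e-03  3.056e+00] F [ 1.4 -0.8 -2.6] q6 -0.88 op 0.34
```

```bash
python3 -m creep '[{"dp":[1,20,0],"angular":[0,0,-0.002],"fingers":20},{"dp":[1,28,0],"angular":[0,0,-0.002],"fingers":20},{"dp":[1,28,0],"angular":[0,0,-0.002],"fingers":20},{"dp":[1,28,0],"angular":[0,0,-0.002],"fingers":20}]'; python3 -m creep '[{"dp":[0,0,0],"angular":[0,0,0],"fingers":20},{"dp":[0,0,0],"angular":[0,0,0],"fingers":20},{"dp":[0,0,0],"angular":[0,0,0],"fingers":20}]'; python3 go.py 473.8 364 172 3.06
```

```text
clock: 26.05
eef_pos: [474.7, 357.3, 172.0]
tcp_rot: [-3.14, -0.001, 3.063]
contact_force: [0.5, 0.5, -4.0]
opening: 0.341
clock: 26.3
eef_pos: [475.2, 357.2, 173.0]
tcp_rot: [-3.141, -0.0, 3.061]
contact_force: [0.2, 0.3, -3.9]
opening: 0.341
dp [2.  6.7 1. ] ang [-0.0003 -0.0001  0.0014] t 26.3 pos [475.2 357.2 173. ] rot [-3.141 -0.     3.061] F [ 0.2  0.3 -3.9] q6 -0.85 op 0.34
```

```bash
python3 -m creep '[{"dp":[2,6.7,0],"angular":[0,0,0.001],"fingers":20},{"dp":[2,6.7,0],"angular":[0,0,0.001],"fingers":20},{"dp":[2,6.7,12],"angular":[0,0,0.001],"fingers":20},{"dp":[2,6.7,12],"angular":[0,0,0.001],"fingers":20},{"dp":[2,6.7,12],"angular":[0,0,0.001],"fingers":20}]'; python3 -m creep '[{"dp":[0,0,0],"angular":[0,0,0],"fingers":20}]'; python3 go.py 473.8 364 150 3.06
python3 - <<'E'
from h import *
w=optics.grab_frame("wrist"); cv2.imwrite("pics/w6.png",w)
c=optics.grab_frame("scene");cv2.imwrite("pics/s6.png",cv2.resize(c[220:345,330:480],None,fx=4.5,fy=4.5,interpolation=cv2.INTER_CUBIC))
E
```

```text
clock: 26.72
eef_pos: [472.8, 364.8, 159.7]
tcp_rot: [-3.14, -0.002, 3.062]
contact_force: [0.1, 0.2, -2.7]
opening: 0.34
clock: 26.8
eef_pos: [473.3, 365.2, 160.5]
tcp_rot: [-3.141, -0.001, 3.062]
contact_force: [-0.2, 0.8, -3.3]
opening: 0.339
dp [-0.6 -1.2 10.5] ang [-0.0006 -0.0006  0.0019] t 26.8 pos [473.3 365.2 160.5] rot [-3.141e+00 -1.000e-03  3.062e+00] F [-0.2  0.8 -3.3] q6 -0.84 op 0.34
```

View pics/w6.png

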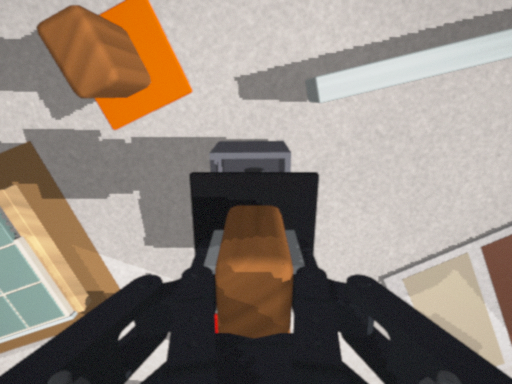

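View pics/s6.png

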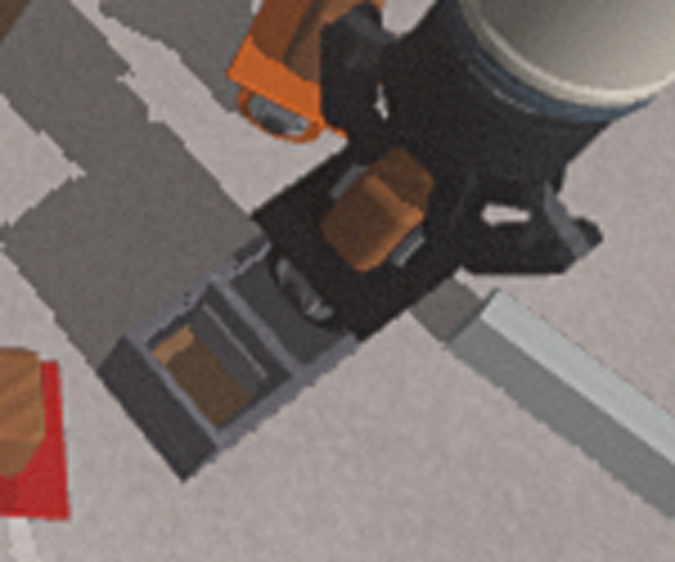

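```bash
python3 -m creep '[{"dp":[-0.5,-1.2,0],"angular":[0,0,0.002],"fingers":20},{"dp":[-0.5,-1.2,5],"angular":[0,0,0.002],"fingers":20},{"dp":[-0.5,-1.2,10],"angular":[0,0,0.002],"fingers":20},{"dp":[-0.5,-1.2,10],"angular":[0,0,0.002],"fingers":20},{"dp":[-0.5,-1.2,10],"angular":[0,0,0.002],"fingers":20}]'; python3 go.py 473.8 364 85.2 3.06
```

```text
clock: 27.32
eef_pos: [473.6, 363.9, 150.4]
tcp_rot: [-3.141, -0.001, 3.06]
contact_force: [-1.3, 0.8, -4.0]
opening: 0.338
dp [-0.3  0.2 65.2] ang [-0.0007 -0.0008 -0.0003] t 27.32 pos [473.6 363.9 150.4] rot [-3.141e+00 -1.000e-03  3.060e+00] F [-1.3  0.8 -4. ] q6 -0.84 op 0.34
```

```bash
python3 -m creep '[{"dp":[0,0,4],"angular":[0,0,0],"fingers":20},{"dp":[0,0,8],"angular":[0,0,0],"fingers":20},{"dp":[0,0,12],"angular":[0,0,0],"fingers":20},{"dp":[0,0,16],"angular":[0,0,0],"fingers":20},{"dp":[0,0,20],"angular":[0,0,0],"fingers":20}]'; python3 go.py 473.8 364 85.2 3.06
```

```text
clock: 27.73
eef_pos: [473.8, 364.1, 130.4]
tcp_rot: [-3.141, -0.0, 3.06]
contact_force: [-0.7, -1.3, -4.5]
opening: 0.341
dp [-0.  -0.1 45.2] ang [-0.0002 -0.0002 -0.0002] t 27.73 pos [473.8 364.1 130.4] rot [-3.141 -0.     3.06 ] F [-0.7 -1.3 -4.5] q6 -0.84 op 0.34
```

```bash
python3 -m creep '[{"dp":[0,0,5],"angular":[0,0,0],"fingers":20},{"dp":[0,0,10],"angular":[0,0,0],"fingers":20},{"dp":[0,0,15],"angular":[0,0,0],"fingers":20},{"dp":[0,0,20],"angular":[0,0,0],"fingers":20},{"dp":[0,0,25],"angular":[0,0,0],"fingers":20}]'; python3 go.py 473.8 364 85.2 3.06
```

```text
clock: 28.15
eef_pos: [473.9, 364.2, 105.4]
tcp_rot: [-3.142, -0.0, 3.06]
contact_force: [-0.1, 0.3, -4.0]
opening: 0.34
dp [ 0.1 -0.2 20.2] ang [-0.0001 -0.0001 -0.0002] t 28.15 pos [473.9 364.2 105.4] rot [-3.142 -0.     3.06 ] F [-0.1  0.3 -4. ] q6 -0.84 op 0.34
```

```bash
python3 -m creep '[{"dp":[0,0,5],"angular":[0,0,0],"fingers":20},{"dp":[0,0,10],"angular":[0,0,0],"fingers":20},{"dp":[0,0,15],"angular":[0,0,0],"fingers":20},{"dp":[0,0,18],"angular":[0,0,0],"fingers":20},{"dp":[0,0,19],"angular":[0,0,0],"fingers":20}]'; python3 -m creep '[{"dp":[0,0,0.5],"angular":[0,0,0],"fingers":20},{"dp":[0,0,0.8],"angular":[0,0,0],"fingers":20}]'
```

```text
clock: 28.57
eef_pos: [473.6, 363.9, 86.2]
tcp_rot: [-3.141, -0.001, 3.06]
contact_force: [-1.1, -0.3, -3.1]
opening: 0.336
clock: 28.73
eef_pos: [474.0, 364.2, 86.2]
tcp_rot: [3.142, 0.0, 3.06]
contact_force: [0.8, 0.5, -2.8]
opening: 0.335
```

```bash
python3 -m creep '[{"dp":[0,0,0.4],"angular":[0,0,0],"fingers":20},{"dp":[0,0,0.6],"angular":[0,0,0],"fingers":20},{"dp":[0,0,0.6],"angular":[0,0,0],"fingers":20}]'
```

```text
clock: 28.98
eef_pos: [474.0, 364.2, 85.7]
tcp_rot: [3.141, 0.0, 3.06]
contact_force: [0.1, -0.4, -3.0]
opening: 0.336
```

```bash
python3 -m creep '[{"dp":[0,0,0.3],"angular":[0,0,0],"fingers":20},{"dp":[0,0,0.5],"angular":[0,0,0],"fingers":20},{"dp":[0,0,0.5],"angular":[0,0,0],"fingers":20}]'
```

```text
clock: 29.23
eef_pos: [474.0, 364.2, 85.2]
tcp_rot: [3.141, 0.0, 3.06]
contact_force: [-0.3, 0.3, -1.1]
opening: 0.338
```

```bash
python3 -m creep '[{"dp":[0,0,0.3],"angular":[0,0,0],"fingers":20},{"dp":[0,0,0.3],"angular":[0,0,0],"fingers":34},{"dp":[0,0,0.3],"angular":[0,0,0],"fingers":45},{"dp":[0,0,0.3],"angular":[0,0,0],"fingers":70},{"dp":[0,0,0.3],"angular":[0,0,0],"fingers":85}]'; python3 -m creep '[{"dp":[0,0,0],"angular":[0,0,0],"fingers":85},{"dp":[0,0,0],"angular":[0,0,0],"fingers":85},{"dp":[0,0,0],"angular":[0,0,0],"fingers":85},{"dp":[0,0,0],"angular":[0,0,0],"fingers":85},{"dp":[0,0,0],"angular":[0,0,0],"fingers":85}]'
```

```text
clock: 29.65
eef_pos: [474.1, 364.3, 84.8]
tcp_rot: [3.141, 0.0, 3.06]
contact_force: [0.5, -1.1, 0.0]
opening: 0.791
clock: 30.07
eef_pos: [473.9, 364.2, 84.7]
tcp_rot: [3.142, 0.0, 3.06]
contact_force: [-0.3, 0.6, -0.3]
opening: 0.994
```

```bash
python3 -m creep '[{"dp":[0,0,-10],"angular":[0,0,0],"fingers":85},{"dp":[0,0,-40],"angular":[0,0,0],"fingers":85},{"dp":[0,0,-80],"angular":[0,0,0],"fingers":85},{"dp":[0,0,-120],"angular":[0,0,0],"fingers":85},{"dp":[0,0,-145],"angular":[0,0,0],"fingers":85}]'; python3 -m creep '[{"dp":[0,0,0],"angular":[0,0,0],"fingers":85},{"dp":[0,0,0],"angular":[0,0,0],"fingers":85},{"dp":[0,0,0],"angular":[0,0,0],"fingers":85}]'
python3 - <<'E'
from h import *
import pickle
s=r.sense(); w=optics.grab_frame("wrist"); cv2.imwrite("pics/w7.png",w); pickle.dump(s,open("w7.pkl","wb"))
cv2.imwrite("pics/w7z.png",cv2.resize(w[120:260,200:320],None,fx=4,fy=4,interpolation=cv2.INTER_CUBIC))
c=optics.grab_frame("scene");cv2.imwrite("pics/s7.png",c)
E
```

```text
clock: 30.48
eef_pos: [474.8, 364.9, 234.6]
tcp_rot: [3.139, 0.003, 3.06]
contact_force: [1.1, 0.2, 0.8]
opening: 0.991
clock: 30.73
eef_pos: [473.6, 363.9, 229.7]
tcp_rot: [-3.141, -0.0, 3.06]
contact_force: [-1.5, 0.5, -0.1]
opening: 0.999
```

View pics/w7z.png

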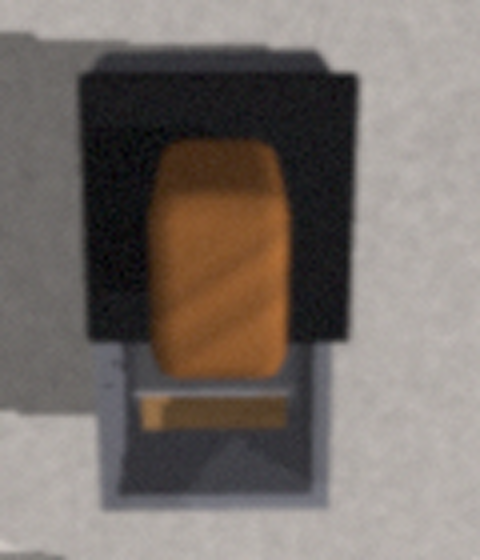

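View pics/s7.png

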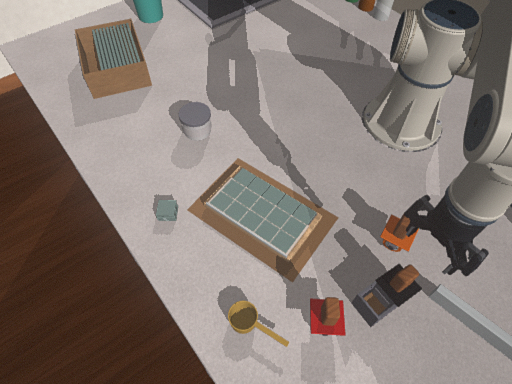

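The roller is seated in its slot exactly as at the start: guard flush at (80–357, 72–340) in the zoom, upright. Tub, cup, spares and look-alikes sit where they were. Handing in.

```bash
python3 -c "
from rig import r
print(r.sign_off())"
```

```text
the job is handed in; nothing more can be done
None
```

I took the roller from its caddy, rolled all five fresh tiles down to level, put the roller back upright in its slot, and handed the job in at about 31 s of the 72 s. The sign-off gave no verdict.

- **Pressing:** I pressed each tile in turn, from the +y end to the −y end, while rolling on it. I lifted slightly between tiles so as not to ram the proud edges. Each tile reached its hard stop, under about 15–17 N.
- **Finishing pass:** I then rolled the whole row back in one run at roughly 14–17.5 N, under the 25 N limit in every reading. The tool heights at the five stops lie on one straight slope (113.2, 113.0, 112.8, 112.6 and 112.4 mm), which fits a slightly tilted board.
- **Pictures:** After the pass, the fresh row looked flush with the finished rows. The last wrist picture shows the roller upright with its guard on the rim as at the start, and the gripper open about 90 mm above the handle. The tub, cup, spares and look-alikes are where they were.

Two things were not clean:

- **Brief edge contact:** While pressing the first tile, the wheel briefly touched the next tile's edge with about 3.5 N sideways. I backed off straight away.
- **Side load:** A sideways force of about 2–4 N stayed on the wheel during rolling, probably from slight misalignment of the axle.

I could not read the tile depths or the contact force directly. Level is judged from the hard stops and the pictures.

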